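Complete the retained-sample set on the sample board

ROBOT

A 7-joint arm with a two-finger parallel gripper is mounted at the origin on a cart in front of the work surface, level with it; the furniture and walls round the work are solid. World frame = base frame: x ahead of the robot, y to its left, z up, the work surface at z = 0. Lengths are in m, angles in rad, forces in N, time in s.
With the tool pointing down it reaches from about 0.4 to 0.875 m from the base axis. Payload 19.3 kg.
Tool frame: the origin (TCP) lies at the very end of the fingers, on their centre line; the grasp point (between the pads) lies bot.tcp_to_grasp behind it (bot.tcp_to_grasp is the distance from the TCP to the grasp point, in m); z points along the fingers, y is the direction in which the jaws open and shut (so a half turn about z gives the same grasp; the last joint's range is limited). The gripper opens to 85 mm and grips with 20 to 120 N. Pads are 22 mm wide; open, the fingers measure 114 mm over their backs; the gripper's body (76 mm by 85 mm) begins 54 mm behind the grasp point. The pads swing forward as they close: fully open they stand 13 mm farther back than shut.
Start: joints at [1.109, 0.521, -0.036, 1.599, 0.021, 1.021, -0.113], TCP at [0.239, -0.578, 0.21] pointing down, gripper open.
Joint ranges: [-2.91, 2.91], [-0.3, 2.13], [-1.5, 1.42], [0.17, 2.43], [-1.26, 4.41], [0.16, 1.93], [-2.52, 2.52]. Speed limits (rad/s): [1.89, 1.89, 2.39, 2.39, 3.01, 3.01, 3.01].

INTERFACE

Orientations are given as [roll, pitch, yaw] about the fixed x, y, z axes, in that order (R = Rz(yaw) Ry(pitch) Rx(roll)).
In Python, from workcell import bot gives the robot as it stands.
- The arm moves only by the tool servo_tool, never from a script. Its argument "targets" is a list of rows, each a list of 2 entries, a list of its own where there are three numbers: the shift along the tool's x, y, z in units of 0.05 m (1.0 is 0.05 m), then the turn about the tool's z in units of 5 degrees (1.0 is 5 degrees). A call has 1 to 12 rows; each row shifts and turns the commanded pose from where the row before left it, along the tool's axes as they then stand; what a row does not reach is not made up. A row lasts 1/8 s, in which the tool goes at most 62.5 mm and 10.7 degrees, less where a joint would pass 70% of its speed; a pose out of reach is approached as far as the arm can. A call with a number of a shift or a turn outside -1 to 1 is refused whole. A call with a gripper value outside its range is refused whole. "gripper" is the opening, from -1 (shut) to 1 (fully open), so that 0 is half open, set as the call begins (left out, the last holds). The fingers move at their own pace and stop on an object; "newtons" is the grip in N (left out, the last holds). Time passes only in rows, so rows that do not move let the fingers close. It gives the time, the measured TCP pose, the force and the opening at its end, in the units of the state.
- bot.observe(): the state, without advancing time (a new reading comes with each control period).
- bot.grab_frame(name): name is "side" or "top" or "wrist"; returns the picture (400x640x3 uint8, blue, green, red); there is no depth.
- bot.get_calibration(name): a dict with "fx", "fy", "cx", "cy" (pixels), "pose" (4x4, takes a point from camera to world coordinates). Camera axes: x right, y up, looking along -z (the intrinsics and any distortion apply to the point x, -y, -z); pixel columns grow to the right and rows downward; lengths in m; the calibration is good to about 2 mm. A picture is of the moment at which its call begins: read the wrist's pose just before it. get_calibration takes no time and is no camera call; for the wrist camera it gives the pose at the moment of the call.
- bot.job_done(): hands the job in, once; it reports no verdict.
The state is a dict: "clock": time; "qpos": joint angles; "qd": joint speeds; "joint_efforts": joint torques, N m; "position": TCP position; "tool_rot": TCP orientation; "force": force on the tool from outside, world axes, zero at the start; "moment": the same for the moment, N m; "grip_width": finger opening in m.
Only numpy, scipy, OpenCV 4.12 (cv2) and the standard library are available. Lean on these libraries where they do the work, as an engineer would, in place of code of your own. Each camera call takes 0.05 s, during which the arm holds its last target.

TASK

Complete the sample set on the grey board with the things standing on the table to its right: stand the full bottle without a label in the ring between the labelled bottle and the roll of labels, the empty bottle in the ring directly behind the labelled bottle (behind = on the side away from the robot), and the small white core in the ring directly behind the roll of labels, with the loose yellow cap lying centred on top of the core. Everything stands upright in the middle of its ring; leave the labelled bottle, the roll of labels, the marker and the tweezers where they are.

Things in the scene. Friction and masses are not known exactly. Their poses are not given: they have to be found in the camera images.
- board: Fixed grey plate, 220 (x) by 330 (y) by 6 mm; origin: centre of its underside, x away from the robot, y left, yaw within 0.2 rad. White ring outlines printed flat on top. Front row, x = -55 mm: rings of 106 mm at y = +110 and -110 mm, one of 66 mm between them at y = 0. Back row, x = +55 mm: rings of 66 mm at y = +110 and -110 mm, each directly behind a large ring.
- labelled_bottle: Full bottle with a yellow label band and a yellow cap, 54 mm in diameter, 166 mm high, loose, standing in one of the two large front rings (left or right varies); stays there. Origin at the centre of its underside, z up.
- label_roll: Roll of yellow-printed labels lying flat with its hole upward, 94 mm in diameter, 48 mm high, loose, in the other large front ring; stays there. Origin at the centre of its underside, z up.
- plain_bottle_c (a point): Centre, half-way up, of the full beige bottle without a label, standing on the table right of the board; 54 mm in diameter, 166 mm high, 0.33 kg give or take 30 %. z up. Its yellow screw cap (fixed, 29 mm in diameter), from 63 to 83 mm above this point, is the place to grasp it from above.
- empty_bottle_c (a point): Centre, half-way up, of the empty bottle: clear whitish translucent body, yellow screw cap, standing on the table right of the board; 54 mm in diameter, 163 mm high, 0.08 kg. z up. Its cap (fixed, 29 mm in diameter), from 65 to 81 mm above this point, is the place to grasp it from above.
- core_c (a point): Centre, half-way up, of the small white core (thick tube with a brown hole through it) standing on end on the table to the right of the board; 44 mm in diameter, 48 mm high, 0.03 kg, hole about 25 mm wide; grasp it across the outside. z up along its axis.
- cap_c (a point): Centre, half-way up, of the loose yellow screw cap lying closed side up on the table to the right of the board; 29 mm in diameter, 17 mm high, 0.012 kg. z up along its axis.
- marker: Bystander: marker pen, white with a blue cap, 135 mm long, 16 mm high, lying on the table behind the bottles and the core, right of the board. Origin at the centre of its underside. Not to be disturbed.
- tweezers: Bystander: steel tweezers, 122 mm long, 12 mm high, lying just behind the marker. Origin at the centre of the underside. Not to be disturbed.

How it is judged:
By the outcome, as a careful person would: the job done as asked, in the order asked, and still so for the second after the job is handed in, with the robot touching nothing.
It also fails if it takes over 109 s, if anything falls off the work surface, if the arm or the gripper's body presses on something with over 40 N, if the wrist force passes 120 N, or if a joint passes its speed limit or range.

## Working session

There is one attempt and no reset: what is moved stays moved. The work goes in short steps, Python scripts to look and compute and a tool call to move; the robot and the scene stay as the last step left them, time stands still between calls to the robot, and variables do not carry over. Pictures are saved under pics/ and viewed, and the job is handed in when it is done.

Besides the shell and the picture viewer there is one more tool, called after "Request:" as name(argument=value, ...) on one line, values as JSON. servo_tool: Moves the arm, as the interface text tells. Its arguments: {"type":"object","properties":{"targets":{"type":"array","items":{"type":"array"}},"gripper":{"type":"number"},"newtons":{"type":"number"}},"required":["targets"]}

```bash
mkdir -p pics; cat > h.py <<'E'
import numpy as np, cv2
from workcell import bot
def cal(n):
    return bot.get_calibration(n)
def ray(c,u,v):
    P=np.array(c['pose']); d=np.array([(u-c['cx'])/c['fx'],-(v-c['cy'])/c['fy'],-1.]); return P[:3,3],P[:3,:3]@d
def plane(c,u,v,z):
    o,d=ray(c,u,v); return o+d*(z-o[2])/d[2]
def proj(c,p):
    P=np.array(c['pose']); q=P[:3,:3].T@(np.array(p)-P[:3,3]); return c['cx']+c['fx']*q[0]/-q[2], c['cy']+c['fy']*(-q[1])/-q[2]
E
python3 - <<'E'
from h import *
print(bot.observe()); print(bot.tcp_to_grasp)
for n in ['side','top','wrist']:
    c=cal(n); print(n,c)
    cv2.imwrite(f'pics/{n}0.png',bot.grab_frame(n))
E
```

```text
{'clock': 0.0, 'qpos': array([ 1.10880631,  0.52199811, -0.03633977,  1.59997316,  0.02118779,
        1.02114064, -0.1127859 ]), 'qd': array([-0.00032731, -0.00033544, -0.00207875, -0.0022038 ,  0.00022383,
       -0.00165309,  0.00133167]), 'joint_efforts': array([ 9.40766695e-04, -9.27112913e+01,  1.97891459e+00, -3.69939029e+01,
        1.75819342e-02,  8.01481161e-03, -2.88204524e-05]), 'position': array([ 0.23848968, -0.57732151,  0.209648  ]), 'tool_rot': array([-3.14045976e+00,  6.54186186e-05,  3.91797894e-01]), 'force': array([-0.9959047 , -0.1501331 ,  0.64274767]), 'moment': array([-0.00122321,  0.01306067,  0.01665417]), 'grip_width': 0.08542456369395762}
0.0187
side {'fx': 435.53642659490225, 'fy': 435.53642659490225, 'cx': 320.3321762483606, 'cy': 190.70700543489588, 'pose': array([[-0.90644604,  0.18845446, -0.37794244,  0.15422792],
       [-0.42204607, -0.37189924,  0.82678176,  0.88111494],
       [ 0.0152542 ,  0.90894217,  0.41664306,  0.48831371],
       [ 0.        ,  0.        ,  0.        ,  1.        ]])}
top {'fx': 458.9384172127195, 'fy': 458.9384172127195, 'cx': 323.32267306701965, 'cy': 203.45880491323294, 'pose': array([[-3.19180421e-02,  9.75846304e-01, -2.16113929e-01,
         3.15440348e-01],
       [-9.99472020e-01, -3.24768914e-02,  9.65858748e-04,
         1.21899027e-02],
       [-6.07617892e-03,  2.16030653e-01,  9.76367675e-01,
         1.19973276e+00],
       [ 0.00000000e+00,  0.00000000e+00,  0.00000000e+00,
         1.00000000e+00]])}
wrist {'fx': 301.772811539605, 'fy': 301.772811539605, 'cx': 313.8250878299789, 'cy': 201.06796047322456, 'pose': array([[ 0.38266332,  0.87293799,  0.30256908,  0.316447  ],
       [-0.92388559,  0.36228674,  0.12322233, -0.54608758],
       [-0.00205131, -0.32669188,  0.94512867,  0.37357115],
       [ 0.        ,  0.        ,  0.        ,  1.        ]])}
```

View pics/top0.png

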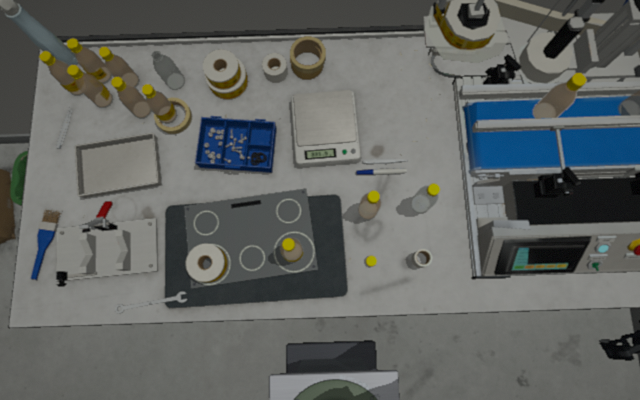

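View pics/side0.png

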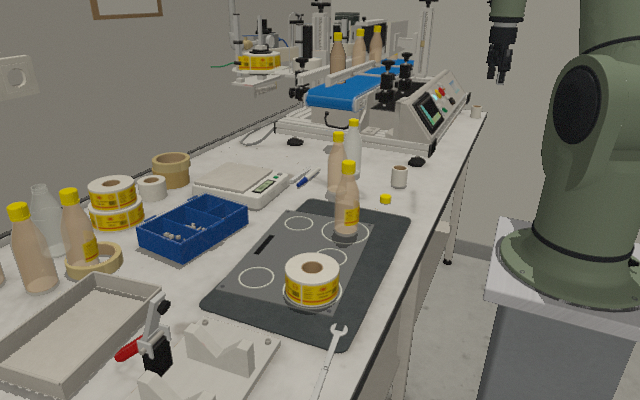

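View pics/wrist0.png

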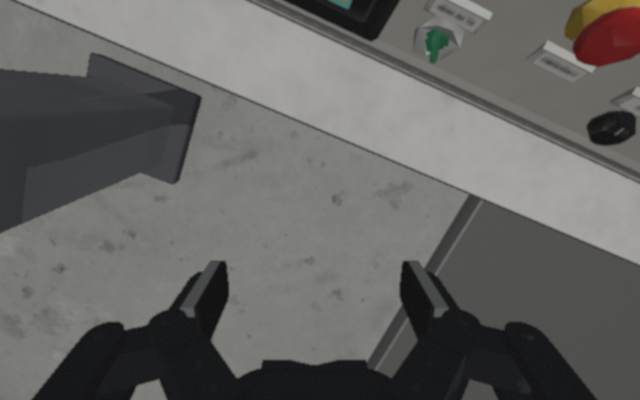

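```bash
cat > m.py <<'E'
from h import *
def blobs(n,im,amin=15):
    hsv=cv2.cvtColor(im,cv2.COLOR_BGR2HSV)
    m=cv2.inRange(hsv,(20,150,90),(35,255,255))
    k,l,s,ce=cv2.connectedComponentsWithStats(m)
    return [(s[i].tolist(),ce[i].round(2).tolist()) for i in range(1,k) if s[i][4]>=amin]
E
python3 - <<'E'
from m import *
for n in ['top','side']:
    im=cv2.imread(f'pics/{n}0.png'); c=cal(n)
    for s,ce in blobs(n,im):
        print(n,s,ce,[plane(c,*ce,z)[:2].round(4).tolist() for z in (0.01,.158)])
im=cv2.imread('pics/top0.png')
cv2.imwrite('pics/tz.png',cv2.resize(im[160:320,160:460],None,fx=2.66,fy=2.66,interpolation=cv2.INTER_CUBIC))
im=cv2.imread('pics/side0.png')
cv2.imwrite('pics/sz.png',cv2.resize(im[100:320,200:500],None,fx=2.66,fy=2.66,interpolation=cv2.INTER_CUBIC))
E
```

```text
top [67, 38, 12, 11, 100] [72.18, 43.13] [[1.0769, 0.7208], [0.9822, 0.6327]]
top [76, 46, 7, 7, 22] [79.18, 49.41] [[1.0561, 0.6989], [0.9639, 0.6135]]
top [99, 47, 12, 10, 92] [104.15, 51.48] [[1.0469, 0.6264], [0.9559, 0.55]]
top [39, 51, 12, 11, 94] [45.0, 56.01] [[1.0385, 0.7955], [0.9486, 0.6981]]
top [49, 57, 7, 9, 20] [53.05, 60.9] [[1.0222, 0.7709], [0.9343, 0.6765]]
top [67, 65, 14, 11, 106] [72.64, 69.9] [[0.9919, 0.7122], [0.9078, 0.6251]]
top [74, 73, 10, 7, 29] [79.14, 76.41] [[0.971, 0.6919], [0.8894, 0.6074]]
top [571, 73, 16, 14, 145] [578.36, 79.25] [[0.9127, -0.7177], [0.8384, -0.6269]]
top [111, 77, 15, 14, 122] [117.89, 82.36] [[0.9487, 0.5805], [0.8699, 0.5098]]
top [142, 84, 14, 14, 119] [148.23, 90.28] [[0.9214, 0.4933], [0.846, 0.4334]]
top [427, 184, 13, 12, 111] [433.03, 189.32] [[0.6077, -0.2829], [0.5713, -0.2462]]
top [367, 191, 12, 12, 117] [373.03, 196.5] [[0.5933, -0.1219], [0.5588, -0.1052]]
top [282, 238, 13, 13, 135] [288.19, 244.19] [[0.4732, 0.106], [0.4536, 0.0943]]
top [630, 239, 10, 10, 63] [634.56, 243.54] [[0.4455, -0.7925], [0.4293, -0.6924
[... 1490 characters left out ...]
7.86, 211.38] [[1.1696, 0.3564], [0.8554, 0.5187]]
side [128, 203, 16, 21, 178] [135.22, 213.72] [[0.9189, 0.2438], [0.6823, 0.441]]
side [344, 206, 16, 20, 221] [351.47, 216.05] [[0.4628, 0.0282], [0.3673, 0.2921]]
side [89, 212, 39, 17, 427] [108.99, 220.3] [[0.9468, 0.2936], [0.7016, 0.4754]]
side [130, 216, 14, 11, 29] [136.59, 222.07] [[0.8854, 0.2722], [0.6592, 0.4606]]
side [98, 226, 31, 5, 60] [113.03, 228.8] [[0.9076, 0.3173], [0.6745, 0.4918]]
side [83, 234, 16, 28, 252] [90.48, 249.11] [[0.8815, 0.3961], [0.6565, 0.5462]]
side [285, 275, 16, 28, 246] [292.81, 289.12] [[0.4557, 0.3313], [0.3624, 0.5014]]
side [302, 275, 37, 30, 594] [319.3, 292.3] [[0.41, 0.3189], [0.3308, 0.4928]]
```

View pics/tz.png

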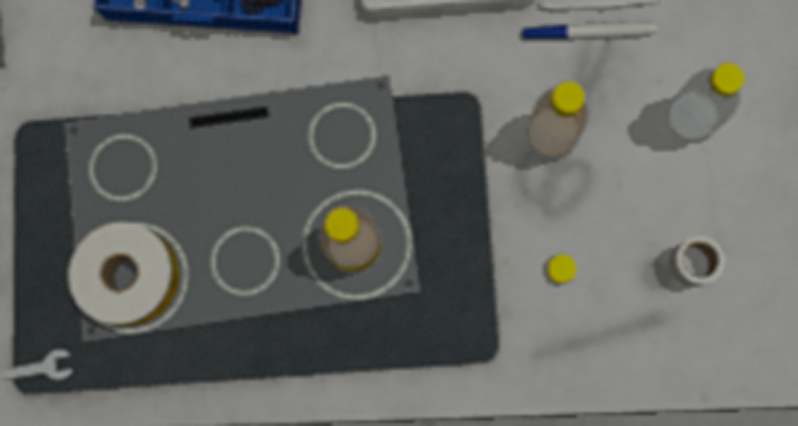

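View pics/sz.png

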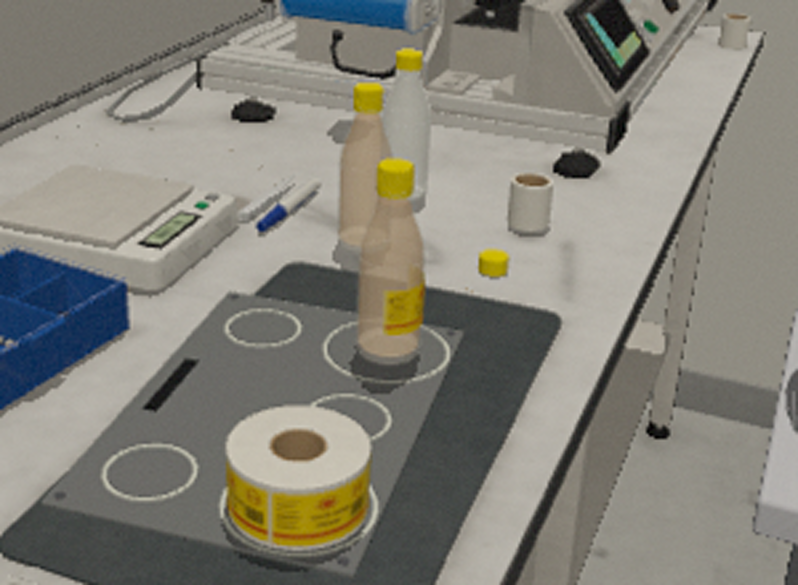

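```bash
cat >> m.py <<'E'
def tri(obs):
    A=np.zeros((3,3));b=np.zeros(3);L=[]
    for c,(u,v) in obs:
        o,d=ray(c,u,v); d=d/np.linalg.norm(d); M=np.eye(3)-np.outer(d,d); A+=M;b+=M@o; L.append((M,o))
    x=np.linalg.solve(A,b); return x,[np.linalg.norm(M@(x-o)) for M,o in L]
def rings(n,im,seeds,z,r):
    """fit ellipse to bright ring pixels around seed"""
    c=cal(n); g=cv2.cvtColor(im,cv2.COLOR_BGR2GRAY).astype(np.float32)
    out=[]
    for s in seeds:
        pts=[]
        w=0
        ctr=np.array(s,float)
        for it in range(3):
            pts=[]
            for a in np.linspace(0,2*np.pi,72,endpoint=False):
                best=[]
                for rr in np.arange(r-.006,r+.006,.0003):
                    u,v=proj(c,[ctr[0]+rr*np.cos(a),ctr[1]+rr*np.sin(a),z])
                    best.append((cv2.getRectSubPix(g,(1,1),(u,v))[0,0],rr))
                best=np.array(best); wt=np.clip(best[:,0]-best[:,0].min()-25,0,None)
                if wt.max()<5: continue
                rr=(wt*best[:,1]).sum()/wt.sum()
                pts.append(ctr+rr*np.array([np.cos(a),np.sin(a)]))
            pts=np.array(pts)
            A=np.c_[2*pts,np.ones(len(pts))]; keep=np.ones(len(pts),bool)
            for k in range(3):
                x=np.linalg.lstsq(A[keep],(pts[keep]**2).sum(1),rcond=None)[0]
                R=np.sqrt(x[2]+x[0]**2+x[1]**2); e=np.abs(np.hypot(*(pts-x[:2]).T)-R); keep=e<max(.0015,2*np.median(e))
            ctr=x[:2]
        out.append((ctr.round(4).tolist(),round(float(R),4),int(keep.sum())))
    return out
E
python3 - <<'E'
from m import *
T=cal('top');S=cal('side')
for nm,t,s in [('plain',(373.03,196.5),(337.97,136.34)),('empty',(433.03,189.32),(353.3,121.89)),('lab',(288.19,244.19),(348.05,166.8)),('cap',(370.58,260.58),(384.95,198.34))]:
    x,e=tri([(T,t),(S,s)]); print(nm,x.round(4),np.round(e,4))
im=cv2.imread('pics/top0.png')
px=[(206,222),(288,210.5),(252,258)]
sd=[plane(T,*p,.006)[:2] for p in px]
print(sd)
print(rings('top',im,sd,.006,.033))
print(rings('top',im,[plane(T,295,252,.006)[:2]],.006,.053))
# core: top and bottom rough
print('core top', plane(T,160+700/2.66,160+258/2.66,.048), plane(S,200+532/2.66,100+182/2.66,.048))
E
```

```text
plain [ 0.5593 -0.1059  0.1529] [0.0007 0.0007]
empty [ 0.5718 -0.2473  0.154 ] [0.0005 0.0005]
lab [0.4527 0.094  0.1589] [0.0007 0.0007]
cap [ 0.4235 -0.1066  0.0069] [0.0006 0.0006]
[array([0.53979312, 0.32271767]), array([0.56364186, 0.10539748]), array([0.44076734, 0.20085493])]
[([0.5387, 0.3234], 0.0314, 72), ([0.564, 0.1048], 0.0313, 72), ([0.442, 0.2015], 0.0313, 72)]
[([0.4547, 0.0923], 0.0513, 64)]
core top [ 0.42493179 -0.23425749  0.048     ] [ 0.4200625  -0.22524759  0.048     ]
```

Request:
servo_tool(targets=[[[0,0,-0.75],1],[[0,0,-0.75],1],[[0,0,-0.75],1],[[0,0,-0.75],1],[[0,0,0],0.49],[[0.4,-0.8,0],0],[[0.4,-0.8,0],0],[[0.4,-0.8,0],0],[[0.4,-0.8,0],0],[[0.4,-0.8,0],0],[[0.4,-0.8,0],0],[[0.4,-0.8,0],0]], gripper=1, newtons=40)

```text
clock: 1.65
position: [0.379, -0.2962, 0.3602]
tool_rot: [3.142, 0.0, -0.0]
force: [1.7, -0.9, 0.3]
grip_width: 0.0854
```

Request:
servo_tool(targets=[[[0.5,-0.65,0],0],[[0.5,-0.65,0],0],[[0.5,-0.65,0],0],[[0.5,-0.6,0],0],[[0,0,0],0],[[0,0,0],0]])

```text
clock: 2.4
position: [0.4783, -0.1706, 0.36]
tool_rot: [3.141, 0.001, -0.0]
force: [0.8, -0.9, -0.3]
grip_width: 0.0852
```

```bash
python3 - <<'E'
from m import *
import json
W=cal('wrist'); im=bot.grab_frame('wrist'); cv2.imwrite('pics/w1.png',im)
np.savez('pics/w1.npz',**{k:np.array(v) for k,v in W.items()})
for s,ce in blobs('w',im): print(s,ce,[plane(W,*ce,z)[:2].round(4).tolist() for z in (0.015,.161)])
E
```

```text
[369, 77, 25, 25, 471] [380.81, 89.21] [[0.5735, -0.277], [0.5704, -0.2466]]
[245, 89, 26, 25, 504] [257.32, 101.14] [[0.5555, -0.0806], [0.5576, -0.1066]]
[19, 153, 41, 27, 400] [43.09, 165.26] [[0.4509, 0.2931], [0.483, 0.1599]]
[271, 174, 15, 15, 170] [277.89, 180.98] [[0.4233, -0.1084], [0.4633, -0.1265]]
[88, 179, 32, 25, 594] [103.39, 190.62] [[0.4055, 0.2], [0.4506, 0.0935]]
[47, 182, 16, 22, 162] [54.4, 190.98] [[0.4048, 0.2867], [0.4501, 0.1553]]
```

View pics/w1.png

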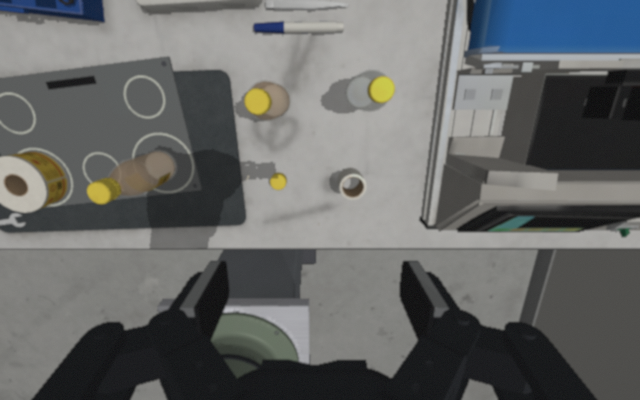

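Request:
servo_tool(targets=[[[0.807,-0.646,0],0],[[0.807,-0.646,0],0],[[0,0,0.7],0],[[0,0,0.7],0],[[0,0,0.7],0],[[0,0,0],0],[[0,0,0],0]])

```text
clock: 3.32
position: [0.5598, -0.1062, 0.2566]
tool_rot: [3.141, -0.001, -0.001]
force: [-0.2, -0.2, 0.3]
grip_width: 0.0858
```

```bash
python3 - <<'E'
from m import *
print(bot.observe()['position'])
W=cal('wrist'); im=bot.grab_frame('wrist'); cv2.imwrite('pics/w2.png',im)
for s,ce in blobs('w',im): print(s,ce,[plane(W,*ce,z)[:2].round(4).tolist() for z in (0.015,.161)])
E
```

```text
[ 0.55978866 -0.10616859  0.25664295]
[453, 167, 35, 31, 820] [469.81, 181.98] [[0.5322, -0.3238], [0.5724, -0.2457]]
[299, 179, 30, 34, 785] [313.3, 195.68] [[0.5122, -0.106], [0.5595, -0.1063]]
[8, 223, 56, 33, 682] [40.92, 237.35] [[0.4472, 0.2981], [0.5179, 0.1524]]
[44, 224, 23, 22, 45] [57.36, 233.87] [[0.4528, 0.2721], [0.5216, 0.1358]]
[307, 242, 16, 18, 242] [314.56, 250.55] [[0.4253, -0.1078], [0.5039, -0.1075]]
[50, 255, 16, 23, 156] [55.71, 265.22] [[0.4, 0.2893], [0.4877, 0.1467]]
[99, 280, 39, 34, 846] [117.28, 296.08] [[0.3438, 0.2067], [0.4518, 0.0939]]
```

View pics/w2.png

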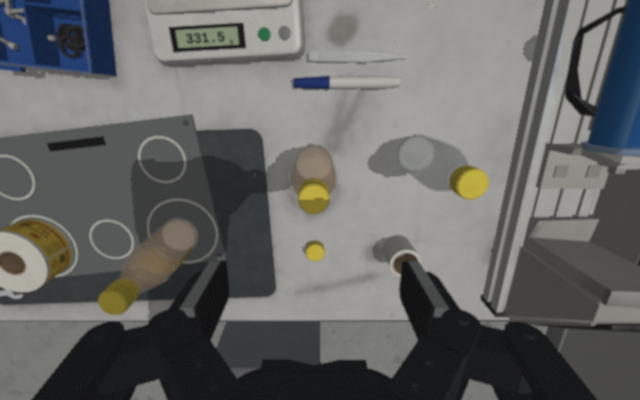

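Request:
servo_tool(targets=[[[0,0,0.7],0],[[0,0,0.7],0],[[0,0,0.6],0],[[0,0,0.39],0],[[0,0,0],0],[[0,0,0],0]])

```text
clock: 4.12
position: [0.5602, -0.1058, 0.1372]
tool_rot: [3.141, -0.002, -0.0]
force: [-0.3, -0.3, 0.8]
grip_width: 0.0852
```

Request:
servo_tool(targets=[[[0,0,0],0],[[0,0,0],0],[[0,0,0],0],[[0,0,0],0],[[0,0,0],0],[[0,0,0],0],[[0,0,0],0],[[0,0,0],0]], gripper=-1, newtons=50)

```text
clock: 5.12
position: [0.5597, -0.1057, 0.1363]
tool_rot: [3.141, -0.001, -0.0]
force: [-1.1, -0.4, 7.5]
grip_width: 0.0264
```

Request:
servo_tool(targets=[[[0,0,-0.2],0],[[0,0,-0.4],0],[[0,0,-0.5],0],[[0,0,-0.5],0],[[0,0,-0.4],0],[[0,0,0],0],[[0,0,0],0]])

```text
clock: 6.0
position: [0.559, -0.1055, 0.235]
tool_rot: [-3.141, 0.001, -0.0]
force: [-0.4, -0.2, -2.0]
grip_width: 0.0262
```

```bash
python3 - <<'E'
from m import *
print(bot.observe()['position'],bot.observe()['force'])
cv2.imwrite('pics/s3.png',bot.grab_frame('side')[80:330,200:520])
W=cal('wrist'); im=bot.grab_frame('wrist'); cv2.imwrite('pics/w3.png',im)
E
```

```text
[ 0.55895176 -0.10553472  0.23500968] [-0.39436741 -0.2497949  -2.03930572]
```

View pics/s3.png

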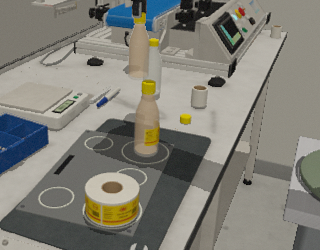

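View pics/w3.png

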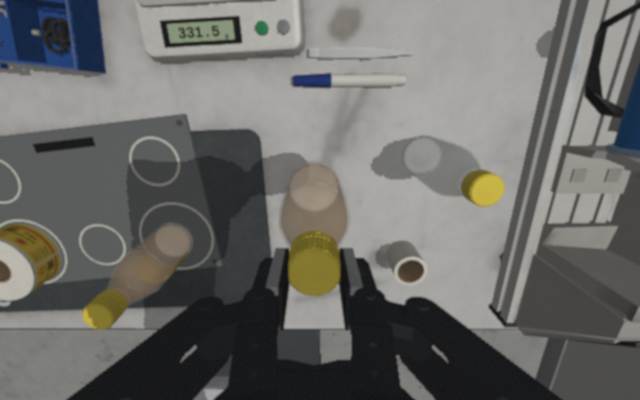

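Request:
servo_tool(targets=[[[0,-0.4,0],0],[[0,-0.7,0],0],[[0,-0.9,0],0],[[0,-0.9,0],0],[[0,-0.9,0],0],[[0,-0.9,0],0],[[0,-0.7,0],0],[[0,-0.5,0],0],[[0,-0.24,0],0],[[0,0,0],0]])

```text
clock: 7.35
position: [0.559, 0.202, 0.2354]
tool_rot: [3.142, 0.001, 0.001]
force: [-0.2, -0.9, -2.5]
grip_width: 0.0265
```

Request:
servo_tool(targets=[[[-0.3,0,0],0],[[-0.6,0,0],0],[[-0.6,0,0],0],[[-0.5,0,0],0],[[-0.3,0,0],0],[[-0.04,0,0],0],[[0,0,0],0],[[0,0,0],0],[[0,0,0],0]])

```text
clock: 8.48
position: [0.4427, 0.2014, 0.2355]
tool_rot: [-3.142, 0.0, -0.0]
force: [0.4, -0.3, -2.2]
grip_width: 0.0265
```

```bash
python3 - <<'E'
from m import *
print(bot.observe()['position'],bot.observe()['force'])
W=cal('wrist'); im=bot.grab_frame('wrist'); cv2.imwrite('pics/w4.png',im)
sd=[(.5387,.3234),(.564,.1048),(.442,.2015)]
print(rings('wrist',im,sd[:2],.006,.0315))
E
```

```text
[0.44268558 0.20141009 0.23552441] [ 0.40114535 -0.27926164 -2.21437572]
[([0.5367, 0.3227], 0.0314, 72), ([0.5623, 0.104], 0.0314, 72)]
```

View pics/w4.png

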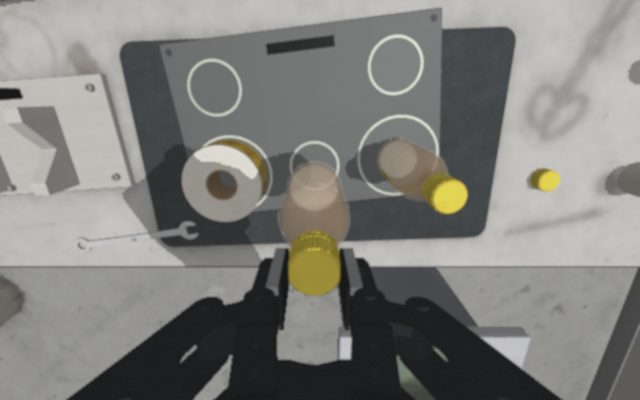

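Request:
servo_tool(targets=[[[-0.025,0,0.3],0],[[0,0,0.5],0],[[0,0,0.5],0],[[0,0,0.3],0],[[0,0,0.15],0],[[0,0,0.06],0],[[0,0,0.03],0],[[0,0,0],0],[[0,0,0],0]])

```text
clock: 9.65
position: [0.4413, 0.2015, 0.144]
tool_rot: [-3.141, -0.001, -0.0]
force: [0.3, -1.0, -2.3]
grip_width: 0.0265
```

Lower by small steps until contact.

Request:
servo_tool(targets=[[[0,0,0.02],0],[[0,0,0.02],0],[[0,0,0],0],[[0,0,0],0]])

```text
clock: 10.15
position: [0.4416, 0.2017, 0.1422]
tool_rot: [-3.141, -0.001, -0.0]
force: [-0.8, -0.6, 8.3]
grip_width: 0.0264
```

Request:
servo_tool(targets=[[[0,0,0.02],0],[[0,0,0],0],[[0,0,0],0]])

```text
clock: 10.52
position: [0.4423, 0.202, 0.1421]
tool_rot: [-3.14, -0.003, -0.0]
force: [-2.5, -2.0, 24.2]
grip_width: 0.0264
```

Request:
servo_tool(targets=[[[0,0,-0.03],0],[[0,0,0],0]])

```text
clock: 10.78
position: [0.4412, 0.2015, 0.1423]
tool_rot: [-3.142, -0.0, -0.0]
force: [-0.1, -0.7, 4.6]
grip_width: 0.0268
```

Request:
servo_tool(targets=[[[0,0,0],0],[[0,0,0],0],[[0,0,0],0],[[0,0,0],0],[[0,0,0],0],[[0,0,0],0]], gripper=1)

```text
clock: 11.52
position: [0.4411, 0.2014, 0.1422]
tool_rot: [-3.142, 0.0, -0.0]
force: [0.3, -0.2, -0.6]
grip_width: 0.0855
```

Request:
servo_tool(targets=[[[0,0,-0.3],0],[[0,0,-0.7],0],[[0,0,-0.8],0],[[0,0,-0.8],0],[[0,0,0],0]])

```text
clock: 12.15
position: [0.4422, 0.2021, 0.2757]
tool_rot: [-3.139, -0.005, -0.0]
force: [-0.2, -0.1, -0.8]
grip_width: 0.0854
```

```bash
python3 - <<'E'
from m import *
print(bot.observe()['position'],bot.observe()['force'])
W=cal('wrist'); im=bot.grab_frame('wrist'); cv2.imwrite('pics/w5.png',im)
for s,ce in blobs('w',im): print(s,ce,[plane(W,*ce,z)[:2].round(4).tolist() for z in (0.015,.167)])
sd=[(.5387,.3234),(.564,.1048),(.442,.2015)]
print(rings('wrist',im,sd[:2],.006,.0315))
E
```

```text
[0.4421658  0.20212879 0.27573836] [-0.20982549 -0.14000947 -0.83545207]
[237, 138, 33, 31, 148] [257.1, 150.04] [[0.4566, 0.2821], [0.4813, 0.2531]]
[411, 165, 36, 33, 910] [428.63, 180.74] [[0.4124, 0.0354], [0.4529, 0.0947]]
[515, 165, 23, 18, 331] [526.19, 173.19] [[0.4238, -0.1035], [0.4602, 0.0055]]
[301, 177, 29, 33, 748] [314.99, 193.07] [[0.3933, 0.2005], [0.4406, 0.2007]]
[([0.5354, 0.3212], 0.0313, 72), ([0.5608, 0.1036], 0.0312, 72)]
```

View pics/w5.png

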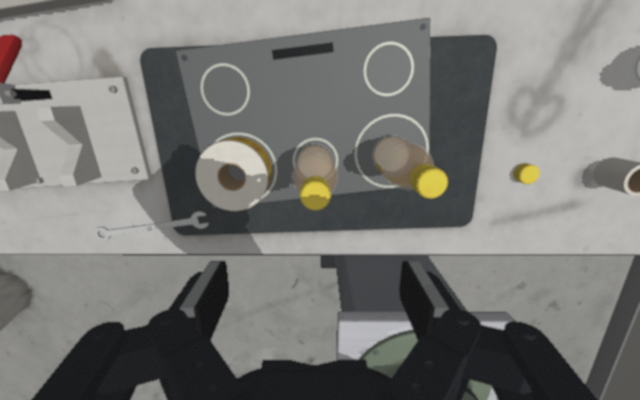

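Request:
servo_tool(targets=[[[0.22,0.5,0],0],[[0.22,0.8,0],0],[[0.22,0.9,0],0],[[0.22,0.9,0],0],[[0.22,0.9,0],0],[[0.22,0.9,0],0],[[0.22,0.9,0],0],[[0.22,0.9,0],0],[[0.22,0.9,0],0],[[0.22,0.7,0],0],[[0.22,0.5,0],0],[[0.2,0.16,0],0]])

```text
clock: 13.7
position: [0.5718, -0.2478, 0.2714]
tool_rot: [-3.141, 0.001, -0.002]
force: [0.7, 0.6, 0.7]
grip_width: 0.0857
```

Request:
servo_tool(targets=[[[0,0,0],0],[[0,0,0],0],[[0,0,0],0]])

```text
clock: 14.08
position: [0.572, -0.2457, 0.2724]
tool_rot: [-3.141, -0.0, 0.001]
force: [0.0, 0.3, -0.2]
grip_width: 0.0855
```

```bash
python3 - <<'E'
from m import *
print(bot.observe()['position'],bot.observe()['force'])
W=cal('wrist'); im=bot.grab_frame('wrist'); cv2.imwrite('pics/w6.png',im)
for s,ce in blobs('w',im): print(s,ce,[plane(W,*ce,z)[:2].round(4).tolist() for z in (0.015,.158)])
E
```

```text
[ 0.5720163  -0.24569852  0.27244084] [ 0.01933858  0.3047741  -0.16983246]
[302, 176, 28, 29, 633] [315.54, 189.92] [[0.5278, -0.2487], [0.5714, -0.2479]]
[219, 244, 17, 18, 237] [226.78, 252.54] [[0.4247, -0.1097], [0.5033, -0.1561]]
[84, 256, 10, 11, 26] [87.69, 261.38] [[0.4085, 0.1126], [0.4926, -0.0092]]
[0, 281, 24, 31, 510] [9.16, 293.67] [[0.3475, 0.2573], [0.4523, 0.0864]]
```

View pics/w6.png

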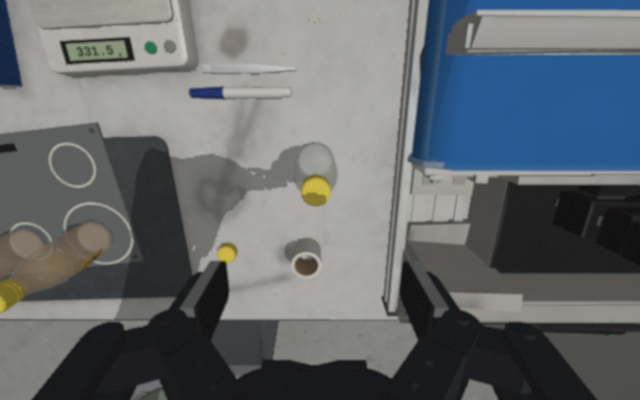

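Request:
servo_tool(targets=[[[-0.01,0.036,0.4],0],[[0,0,0.7],0],[[0,0,0.7],0],[[0,0,0.6],0],[[0,0,0.33],0],[[0,0,0],0],[[0,0,0],0]], gripper=0.3)

```text
clock: 15.0
position: [0.5722, -0.2485, 0.1369]
tool_rot: [3.141, -0.001, -0.0]
force: [1.5, 0.2, -0.2]
grip_width: 0.0551
```

Request:
servo_tool(targets=[[[0,0,0],0],[[0,0,0],0],[[0,0,0],0],[[0,0,0],0],[[0,0,0],0]], gripper=-1, newtons=30)

```text
clock: 15.62
position: [0.5723, -0.2485, 0.1367]
tool_rot: [3.141, -0.002, -0.0]
force: [-0.5, -0.6, 6.5]
grip_width: 0.0267
```

Request:
servo_tool(targets=[[[0,0,-0.2],0],[[0,0,-0.4],0],[[0,0,-0.5],0],[[0,0,-0.5],0],[[0,0,-0.4],0],[[0,0,0],0],[[0,0,0],0]])

```text
clock: 16.5
position: [0.5713, -0.2483, 0.2352]
tool_rot: [-3.141, 0.001, 0.0]
force: [0.2, 0.1, -1.0]
grip_width: 0.0265
```

```bash
python3 - <<'E'
from m import *
print(bot.observe()['position'],bot.observe()['force'])
W=cal('wrist'); im=bot.grab_frame('wrist'); cv2.imwrite('pics/w7.png',im)
E
```

```text
[ 0.57126907 -0.24825251  0.23518046] [ 0.2481637   0.13643625 -1.03223432]
```

View pics/w7.png

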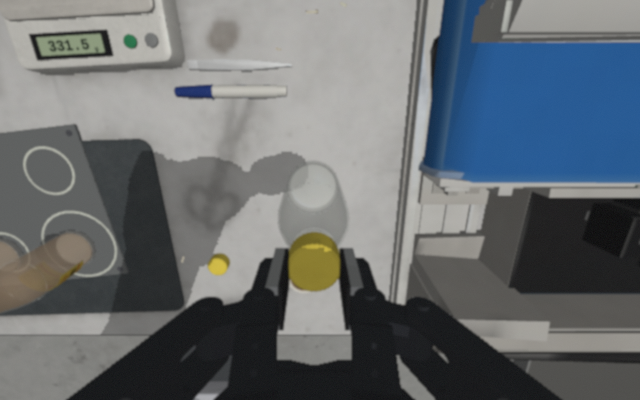

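Request:
servo_tool(targets=[[[-0.02,-0.4,0],0],[[-0.02,-0.7,0],0],[[-0.02,-0.9,0],0],[[-0.02,-0.9,0],0],[[-0.02,-0.9,0],0],[[-0.02,-0.9,0],0],[[-0.02,-0.9,0],0],[[-0.02,-0.7,0],0],[[-0.01,-0.5,0],0],[[0,-0.25,0],0],[[0,0,0],0],[[0,0,0],0]])

```text
clock: 18.05
position: [0.5631, 0.103, 0.2356]
tool_rot: [3.141, 0.0, -0.001]
force: [0.3, -0.3, -0.5]
grip_width: 0.0265
```

Request:
servo_tool(targets=[[[0,0,0.3],0],[[0,0,0.5],0],[[0,0,0.5],0],[[0,0,0.3],0],[[0,0,0.15],0],[[0,0,0.04],0],[[0,0,0],0],[[0,0,0],0]])

```text
clock: 19.05
position: [0.5634, 0.1042, 0.1468]
tool_rot: [-3.141, -0.001, -0.0]
force: [-0.6, 0.1, -1.6]
grip_width: 0.0264
```

```bash
python3 - <<'E'
from m import *
print(bot.observe()['position'],bot.observe()['force'])
W=cal('wrist'); im=bot.grab_frame('wrist'); cv2.imwrite('pics/w8.png',im)
sd=[(.5387,.3234),(.563,.1044)]
print(rings('wrist',im,sd,.006,.0315))
E
```

```text
[0.56343394 0.10421761 0.14677131] [-0.61894837  0.07462842 -1.61004272]
[([0.5366, 0.3228], 0.0315, 72), ([0.5654, 0.1028], 0.0289, 41)]
```

View pics/w8.png

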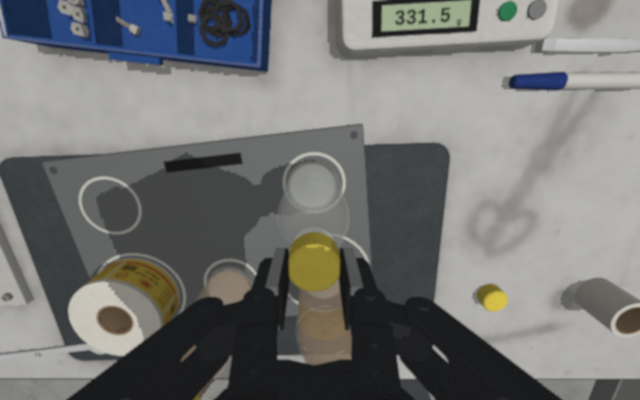

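Request:
servo_tool(targets=[[[0,0,0.04],0],[[0,0,0.03],0],[[0,0,0.015],0],[[0,0,0],0],[[0,0,0],0]])

```text
clock: 19.73
position: [0.5638, 0.1045, 0.1427]
tool_rot: [-3.141, -0.002, 0.0]
force: [-0.9, 1.0, 10.0]
grip_width: 0.0267
```

Request:
servo_tool(targets=[[[0,0,-0.012],0],[[0,0,0],0]])

```text
clock: 19.98
position: [0.5633, 0.1043, 0.1428]
tool_rot: [-3.141, -0.0, -0.0]
force: [0.3, 1.5, 5.4]
grip_width: 0.0266
```

Request:
servo_tool(targets=[[[0,0,0],0],[[0,0,0],0],[[0,0,0],0],[[0,0,0],0],[[0,0,0],0],[[0,0,0],0]], gripper=1)

```text
clock: 20.72
position: [0.5631, 0.1041, 0.1426]
tool_rot: [-3.142, -0.0, -0.0]
force: [-0.1, 1.1, 0.3]
grip_width: 0.0852
```

Request:
servo_tool(targets=[[[0,0,-0.3],0],[[0,0,-0.7],0],[[0,0,-0.8],0],[[0,0,-0.6],0],[[0,0,0],0],[[0,0,0],0]])

```text
clock: 21.48
position: [0.5629, 0.1041, 0.2626]
tool_rot: [3.142, 0.0, 0.0]
force: [-0.2, 0.3, -0.5]
grip_width: 0.0856
```

```bash
python3 - <<'E'
from m import *
print(bot.observe()['position'],bot.observe()['force'])
W=cal('wrist'); im=bot.grab_frame('wrist'); cv2.imwrite('pics/w9.png',im)
for s,ce in blobs('w',im): print(s,ce,[plane(W,*ce,z)[:2].round(4).tolist() for z in (0.015,.166)])
sd=[(.5387,.3234)]
print(rings('wrist',im,sd,.006,.0315))
E
```

```text
[0.56288651 0.10406959 0.26259347] [-0.1915893   0.28086981 -0.45444854]
[298, 180, 30, 31, 728] [312.21, 195.04] [[0.5139, 0.1058], [0.5628, 0.1049]]
[155, 223, 9, 6, 20] [159.4, 225.6] [[0.466, 0.3328], [0.5325, 0.2486]]
[165, 224, 39, 24, 286] [187.38, 232.91] [[0.4541, 0.2929], [0.5249, 0.2233]]
[441, 242, 20, 18, 260] [450.11, 250.2] [[0.4255, -0.1049], [0.5068, -0.0284]]
[311, 279, 27, 33, 730] [324.05, 295.04] [[0.344, 0.0868], [0.4552, 0.0929]]
[219, 290, 18, 31, 252] [228.97, 306.85] [[0.3208, 0.2427], [0.4406, 0.1916]]
[([0.5364, 0.3226], 0.0315, 72)]
```

View pics/w9.png

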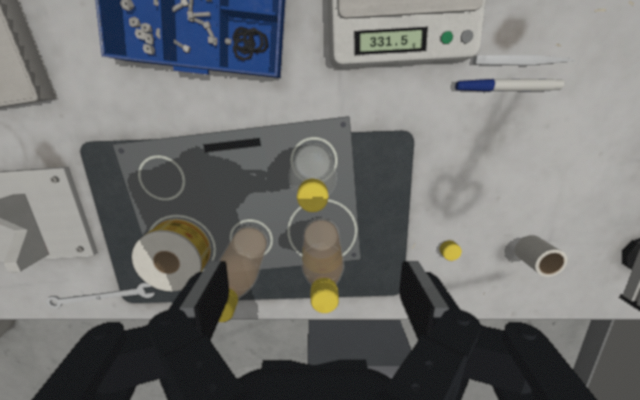

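Request:
servo_tool(targets=[[[-0.278,0.4,0],0],[[-0.278,0.7,0],0],[[-0.278,0.8,0],0],[[-0.278,0.8,0],0],[[-0.278,0.8,0],0],[[-0.278,0.8,0],0],[[-0.278,0.8,0.2],0],[[-0.278,0.8,0.4],0],[[-0.278,0.6,0.4],0],[[-0.278,0.22,0.4],0],[[0,0,0],0],[[0,0,0],0]])

```text
clock: 23.02
position: [0.4248, -0.2313, 0.1929]
tool_rot: [-3.141, -0.0, 0.001]
force: [0.1, -0.0, 0.3]
grip_width: 0.0851
```

```bash
python3 - <<'E'
from m import *
print(bot.observe()['position'],bot.observe()['force'])
W=cal('wrist'); im=bot.grab_frame('wrist'); cv2.imwrite('pics/w10.png',im)
np.savez('pics/w10.npz',**{k:np.array(v) for k,v in W.items()})
for s,ce in blobs('w',im): print(s,ce,[plane(W,*ce,z)[:2].round(4).tolist() for z in (0.012,)])
cv2.imwrite('pics/t10.png',bot.grab_frame('top')[180:300,330:460].repeat(4,0).repeat(4,1))
E
```

```text
[ 0.42476132 -0.23133243  0.19286386] [ 0.1032914  -0.00226645  0.32110221]
[0, 163, 29, 21, 139] [9.39, 170.93] [[0.4264, 0.1242]]
[27, 162, 8, 14, 39] [31.33, 167.92] [[0.4301, 0.0974]]
[197, 163, 25, 23, 452] [208.88, 174.14] [[0.423, -0.1087]]
```

View pics/w10.png

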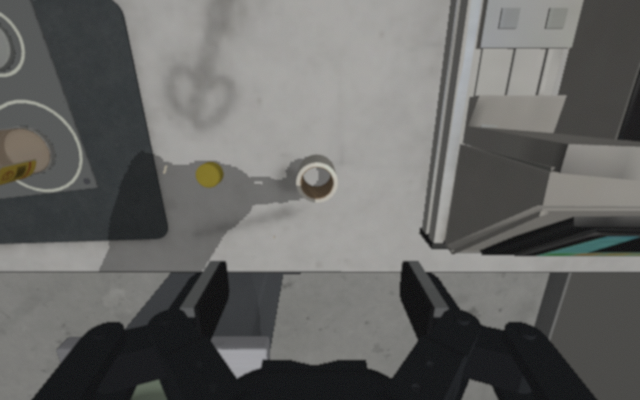

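```bash
python3 - <<'E'
from m import *
W=dict(np.load('pics/w10.npz')); im=cv2.imread('pics/w10.png'); g=cv2.cvtColor(im,cv2.COLOR_BGR2GRAY)
r=g[150:215,285:350]; print(r[32,::3])
m=(r>185).astype(np.uint8)
# brown hole
hsv=cv2.cvtColor(im,cv2.COLOR_BGR2HSV)[150:215,285:350]
k,l,s,ce=cv2.connectedComponentsWithStats(m)
for i in range(1,k):
    if s[i][4]>40: print(s[i],ce[i]+[285,150])
i=1+np.argmax(s[1:,4]); cs,_=cv2.findContours((l==i).astype(np.uint8),cv2.RETR_EXTERNAL,cv2.CHAIN_APPROX_NONE)
e=cv2.fitEllipse(max(cs,key=len)); print(e); u,v=e[0][0]+285,e[0][1]+150
print(plane(W,u,v,.048),plane(W,316.5,182,.048))
E
```

```text
[ 88  87  90  91 171 133  60 100 152 159 147 107 106 100  65  54 119 182
 161 162 162 161]
[30 14 21 15 42] [327.14285714 169.        ]
((-28.784488677978516, 100.63304138183594), (87.40740966796875, 219.5460662841797), 42.04277420043945)
[ 0.34189223 -0.16582985  0.048     ] [ 0.42358257 -0.23467053  0.048     ]
```

```bash
python3 - <<'E'
from m import *
import m
W=dict(np.load('pics/w10.npz')); im=cv2.imread('pics/w10.png')
m.cal=lambda n:W
print(rings('x',im,[(.4236,-.2347)],.048,.019))
cv2.imwrite('pics/cz.png',cv2.resize(im[150:215,275:355],None,fx=8,fy=8,interpolation=cv2.INTER_CUBIC))
E
```

```text
[([0.4209, -0.2354], 0.0208, 64)]
```

View pics/cz.png

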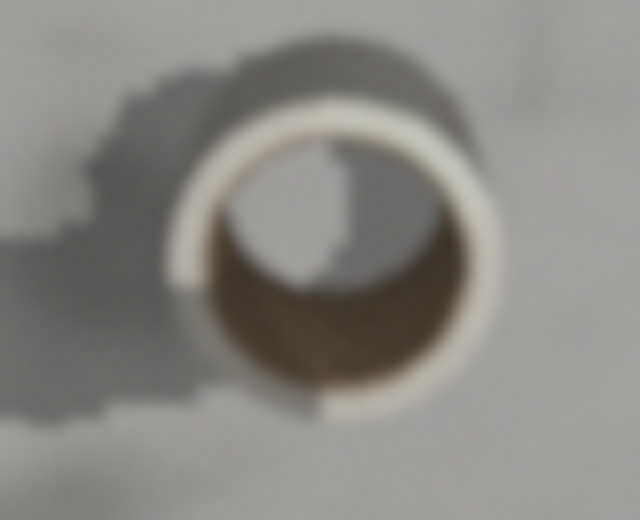

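Request:
servo_tool(targets=[[[-0.03,0.065,0.4],0],[[0,0,0.7],0],[[0,0,0.7],0],[[0,0,0.7],0],[[0,0,0.6],0],[[0,0,0.35],0],[[0,0,0.17],0],[[0,0,0],0],[[0,0,0],0]])

```text
clock: 24.25
position: [0.4231, -0.2352, 0.0123]
tool_rot: [3.141, -0.001, 0.0]
force: [0.3, 0.5, -0.6]
grip_width: 0.0853
```

```bash
python3 - <<'E'
from m import *
print(bot.observe()['position'],bot.observe()['force'])
im=bot.grab_frame('wrist'); cv2.imwrite('pics/w11.png',im)
E
```

```text
[ 0.42312842 -0.23521664  0.01227407] [ 0.30884032  0.45933337 -0.62646463]
```

View pics/w11.png

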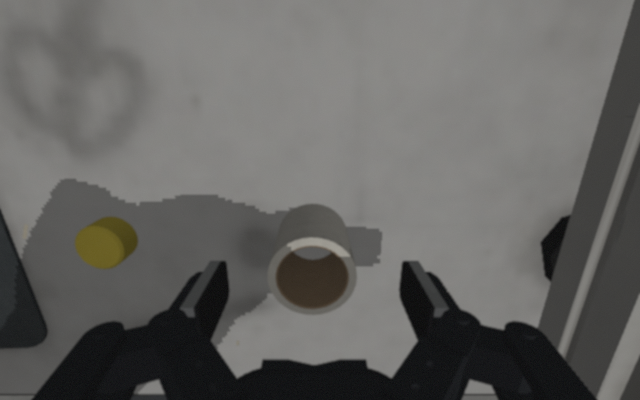

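Request:
servo_tool(targets=[[[0,0,0],0],[[0,0,0],0],[[0,0,0],0],[[0,0,0],0],[[0,0,0],0],[[0,0,0],0]], gripper=-1, newtons=22)

```text
clock: 25.05
position: [0.4227, -0.2352, 0.0119]
tool_rot: [3.141, -0.0, -0.0]
force: [-2.3, -0.3, 7.9]
grip_width: 0.0433
```

Request:
servo_tool(targets=[[[0,0,-0.2],0],[[0,0,-0.5],0],[[0,0,-0.8],0],[[0,0,-0.9],0],[[0,0,-0.9],0],[[0,0,-0.9],0],[[0,0,-0.6],0],[[0,0,-0.2],0],[[0,0,0],0]])

```text
clock: 26.18
position: [0.4225, -0.2351, 0.2617]
tool_rot: [3.141, -0.0, -0.0]
force: [0.6, 0.2, -0.1]
grip_width: 0.0428
```

```bash
python3 - <<'E'
from m import *
print(bot.observe()['position'],bot.observe()['force'])
im=bot.grab_frame('wrist'); cv2.imwrite('pics/w12.png',im)
E
```

```text
[ 0.42250622 -0.23507106  0.26166697] [ 0.59843783  0.24647489 -0.10561931]
```

View pics/w12.png

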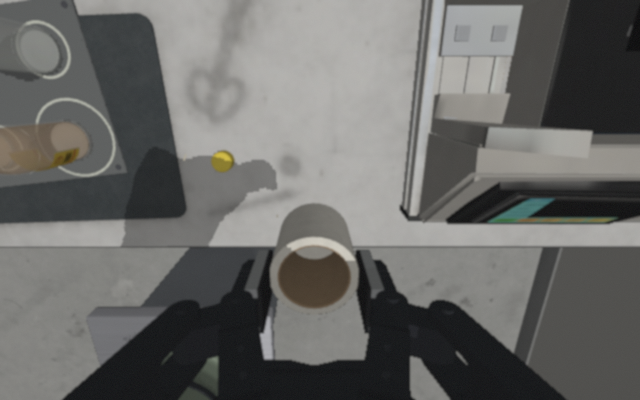

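Request:
servo_tool(targets=[[[0.19,-0.4,0],0],[[0.19,-0.7,0],0],[[0.19,-0.9,0],0],[[0.19,-0.9,0],0],[[0.19,-0.9,0],0],[[0.19,-0.9,0],0],[[0.19,-0.9,0],0],[[0.19,-0.9,0],0],[[0.19,-0.9,0],0],[[0.19,-0.9,0],0],[[0.19,-0.9,0],0],[[0.19,-0.8,0],0]])

```text
clock: 27.72
position: [0.5362, 0.2664, 0.2599]
tool_rot: [3.141, 0.002, 0.0]
force: [0.2, -0.5, 0.5]
grip_width: 0.0428
```

Request:
servo_tool(targets=[[[0.01,-0.6,0],0],[[0,-0.4,0],0],[[0,-0.16,0],0],[[0,0,0.4],0],[[0,0,0.7],0],[[0,0,0.7],0],[[0,0,0.6],0],[[0,0,0.4],0],[[0,0,0.2],0],[[0,0,0],0],[[0,0,0],0]])

```text
clock: 29.1
position: [0.5376, 0.3229, 0.1125]
tool_rot: [-3.141, -0.001, -0.0]
force: [0.2, -0.1, -0.1]
grip_width: 0.0429
```

```bash
python3 - <<'E'
from m import *
print(bot.observe()['position'],bot.observe()['force'])
im=bot.grab_frame('wrist'); cv2.imwrite('pics/w13.png',im)
print(rings('wrist',im,[(.5365,.3227)],.006,.0315))
E
```

```text
[0.53761202 0.32293798 0.11245405] [ 0.18263662 -0.0576898  -0.11322588]
[([0.5369, 0.3225], 0.0315, 53)]
```

View pics/w13.png

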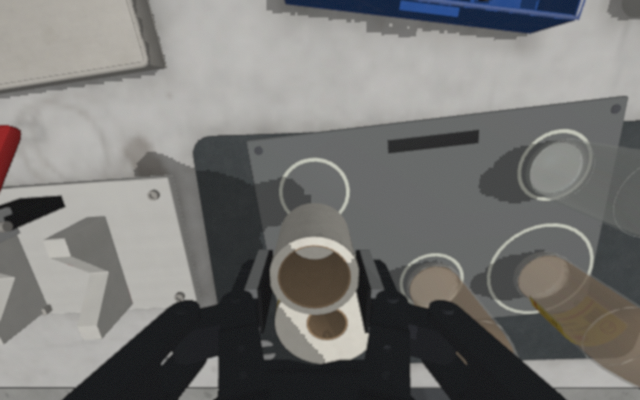

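Request:
servo_tool(targets=[[[-0.01,0,0.4],0],[[0,0,0.6],0],[[0,0,0.5],0],[[0,0,0.25],0],[[0,0,0.08],0],[[0,0,0.04],0],[[0,0,0],0],[[0,0,0],0]])

```text
clock: 30.15
position: [0.5369, 0.323, 0.0186]
tool_rot: [-3.141, -0.001, -0.0]
force: [-1.2, -0.0, 0.0]
grip_width: 0.0429
```

Request:
servo_tool(targets=[[[0,0,0.015],0],[[0,0,0],0],[[0,0,0],0]])

```text
clock: 30.52
position: [0.5369, 0.323, 0.0179]
tool_rot: [-3.141, -0.001, -0.0]
force: [-1.5, -1.2, 8.2]
grip_width: 0.0432
```

Request:
servo_tool(targets=[[[0,0,0],0],[[0,0,0],0],[[0,0,0],0],[[0,0,0],0],[[0,0,0],0],[[0,0,0],0]], gripper=1)

```text
clock: 31.28
position: [0.5366, 0.3229, 0.0173]
tool_rot: [-3.142, 0.0, -0.0]
force: [0.1, -0.5, -0.1]
grip_width: 0.0854
```

Request:
servo_tool(targets=[[[0,0,-0.2],0],[[0,0,-0.5],0],[[0,0,-0.8],0],[[0,0,-0.9],0],[[0,0,-0.9],0],[[0,0,-0.9],0],[[0,0,-0.6],0],[[0,0,-0.1],0],[[0,0,0],0],[[0,0,0],0]])

```text
clock: 32.52
position: [0.5362, 0.3226, 0.2613]
tool_rot: [3.141, 0.001, 0.0]
force: [0.3, -0.7, 0.2]
grip_width: 0.0856
```

```bash
python3 - <<'E'
from m import *
print(bot.observe()['position'],bot.observe()['force'])
W=cal('wrist');im=bot.grab_frame('wrist'); cv2.imwrite('pics/w14.png',im)
np.savez('pics/w14.npz',**{k:np.array(v) for k,v in W.items()})
u,v=map(int,proj(W,[.537,.323,.054])); print(u,v)
cv2.imwrite('pics/w14z.png',cv2.resize(im[v-50:v+50,u-60:u+60],None,fx=6,fy=6,interpolation=cv2.INTER_CUBIC))
E
```

```text
[0.53624993 0.32258733 0.26130558] [ 0.29196083 -0.69491033  0.23110536]
312 166
```

View pics/w14z.png

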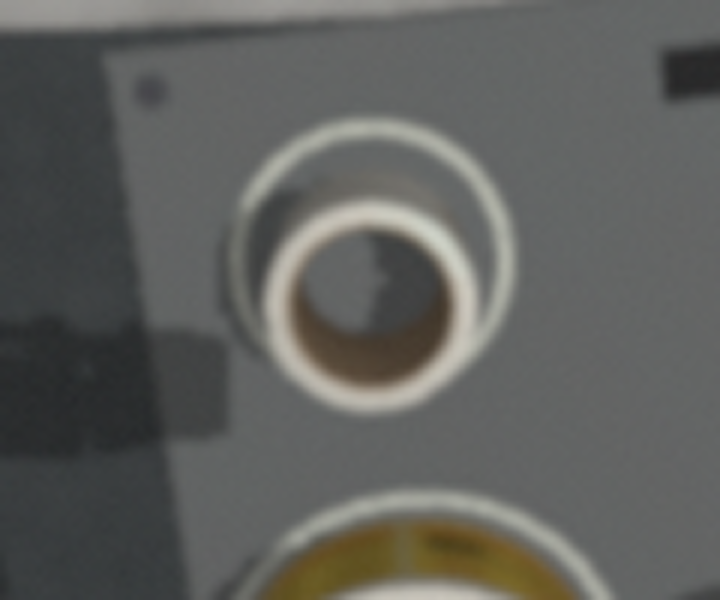

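Request:
servo_tool(targets=[[[-0.2,0.4,0],0],[[-0.2,0.7,0],0],[[-0.2,0.9,0],0],[[-0.2,0.9,0],0],[[-0.2,0.9,0],0],[[-0.2,0.9,0],0],[[-0.2,0.9,0],0],[[-0.2,0.9,0],0],[[-0.2,0.9,0],0],[[-0.2,0.8,0],0],[[-0.24,0.4,0],0],[[0,0,0.2],0]])

```text
clock: 34.08
position: [0.4241, -0.1084, 0.2521]
tool_rot: [3.141, -0.0, -0.003]
force: [-0.0, 0.5, 0.4]
grip_width: 0.0856
```

Request:
servo_tool(targets=[[[0,0,0.6],0],[[0,0,0.7],0],[[0,0,0.7],0],[[0,0,0.4],0],[[0,0,0.2],0],[[0,0,0],0],[[0,0,0],0]])

```text
clock: 34.95
position: [0.4251, -0.107, 0.1229]
tool_rot: [3.142, -0.001, 0.0]
force: [0.6, -0.7, 0.9]
grip_width: 0.0853
```

```bash
python3 - <<'E'
from m import *
print(bot.observe()['position'],bot.observe()['force'])
W0=dict(np.load('pics/w14.npz')); print('core',plane(W0,313.7,166.9,.054))
W=cal('wrist');im=bot.grab_frame('wrist'); cv2.imwrite('pics/w15.png',im)
for s,ce in blobs('w',im): print(s,ce,[plane(W,*ce,z)[:2].round(4).tolist() for z in (0.012,.017)])
E
```

```text
[ 0.42505012 -0.10699108  0.1228635 ] [ 0.61600043 -0.70669988  0.91646412]
core [0.5370904  0.32205833 0.054     ]
[301, 178, 28, 30, 646] [314.13, 192.32] [[0.4232, -0.1079], [0.4247, -0.1079]]
```

View pics/w15.png

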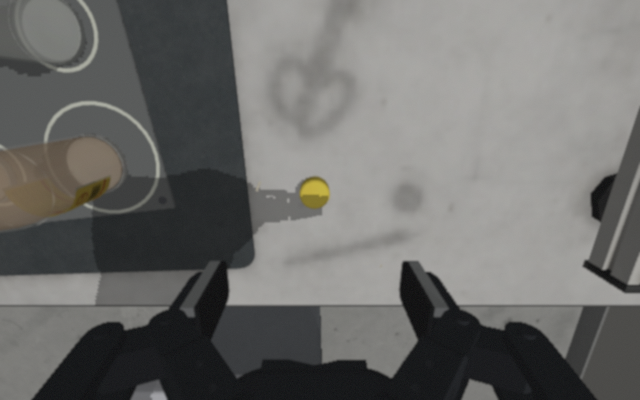

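Request:
servo_tool(targets=[[[-0.02,0.018,0.4],0],[[0,0,0.6],0],[[0,0,0.6],0],[[0,0,0.4],0],[[0,0,0.2],0],[[0,0,0.1],0],[[0,0,0.06],0],[[0,0,0],0],[[0,0,0],0]], gripper=0.3)

```text
clock: 36.12
position: [0.4238, -0.1081, 0.0047]
tool_rot: [3.141, -0.001, -0.0]
force: [-0.5, 0.1, 0.6]
grip_width: 0.0553
```

```bash
python3 - <<'E'
from m import *
print(bot.observe()['position'],bot.observe()['force'])
im=bot.grab_frame('wrist'); cv2.imwrite('pics/w16.png',im)
E
```

```text
[ 0.42383663 -0.10806822  0.00466552] [-0.54092005  0.12320809  0.58992389]
```

View pics/w16.png

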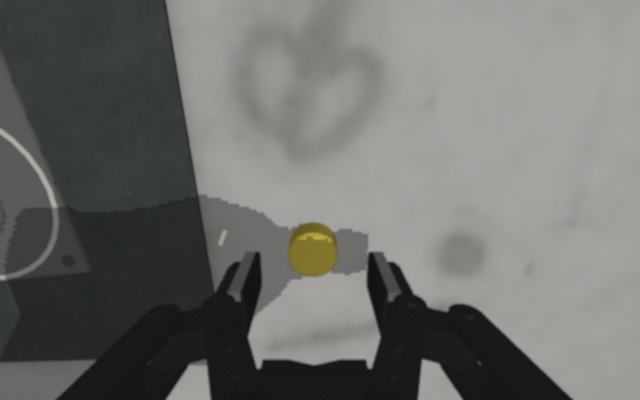

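Request:
servo_tool(targets=[[[0,0,0.03],0],[[0,0,0],0]])

```text
clock: 36.42
position: [0.4236, -0.108, 0.0028]
tool_rot: [-3.142, 0.0, -0.0]
force: [-0.7, 0.6, -0.4]
grip_width: 0.0553
```

Request:
servo_tool(targets=[[[0,0,0],0],[[0,0,0],0],[[0,0,0],0],[[0,0,0],0],[[0,0,0],0],[[0,0,0],0]], gripper=-1, newtons=20)

```text
clock: 37.17
position: [0.4236, -0.108, 0.0028]
tool_rot: [-3.142, -0.0, -0.0]
force: [0.8, 0.6, 0.2]
grip_width: 0.0
```

Request:
servo_tool(targets=[[[0,0,-0.2],0],[[0,0,-0.5],0],[[0,0,-0.8],0],[[0,0,-0.9],0],[[0,0,-0.9],0],[[0,0,-0.9],0],[[0,0,-0.7],0],[[0,0,-0.3],0],[[0,0,0],0]])

```text
clock: 38.3
position: [0.4238, -0.1081, 0.264]
tool_rot: [3.141, -0.002, -0.0]
force: [0.4, -0.4, -1.1]
grip_width: 0.0001
```

```bash
python3 - <<'E'
from m import *
print(bot.observe()['position'],bot.observe()['force'])
im=bot.grab_frame('wrist'); cv2.imwrite('pics/w17.png',im)
E
```

```text
[ 0.42381151 -0.10805361  0.26403398] [ 0.38022905 -0.39095627 -1.07383068]
```

View pics/w17.png

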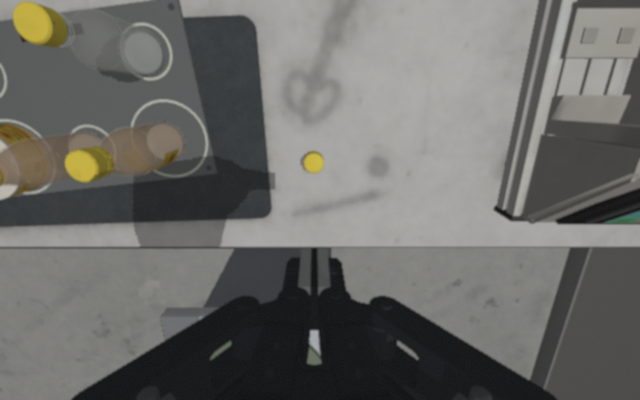

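```bash
python3 - <<'E'
from m import *
print(bot.observe()['position'],bot.observe()['grip_width'])
W=cal('wrist');im=bot.grab_frame('wrist')
T=cal('top');it=bot.grab_frame('top');S=cal('side');i_s=bot.grab_frame('side')
for s,ce in blobs('w',im): print(s,ce,plane(W,*ce,.012)[:2].round(4).tolist())
for s,ce in blobs('t',it): 
    if 340<ce[0]<450 and ce[1]>180: print('top',s,ce,plane(T,*ce,.012).round(4))
for s,ce in blobs('s',i_s): 
    if 360<ce[0]<450 and ce[1]>150: print('side',s,ce,plane(S,*ce,.01).round(4))
cv2.imwrite('pics/s17.png',cv2.resize(i_s[100:300,250:450],None,fx=3,fy=3))
cv2.imwrite('pics/w17z.png',cv2.resize(im[130:200,270:360],None,fx=8,fy=8,interpolation=cv2.INTER_CUBIC))
E
```

```text
[ 0.42340681 -0.10799365  0.26304138] 0.0002210815761575251
[13, 1, 52, 44, 1675] [37.73, 23.13] [0.5916, 0.2254]
[0, 125, 26, 18, 229] [10.59, 133.09] [0.461, 0.3009]
[64, 147, 48, 34, 1232] [87.35, 163.1] [0.42, 0.2073]
[162, 153, 10, 12, 35] [166.43, 157.71] [0.4277, 0.0958]
[304, 152, 19, 20, 283] [313.19, 161.46] [0.4226, -0.1077]
[18, 188, 10, 4, 21] [21.76, 189.0] [0.3822, 0.3107]
top [366, 256, 7, 10, 61] [369.36, 260.67] [ 0.4234 -0.1028  0.012 ]
side [380, 194, 11, 10, 95] [384.89, 198.34] [ 0.4213 -0.1002  0.01  ]
```

View pics/w17z.png

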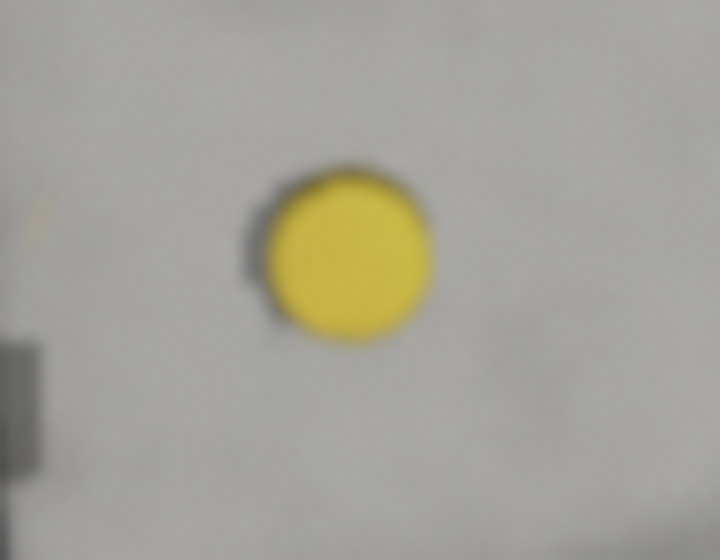

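View pics/s17.png

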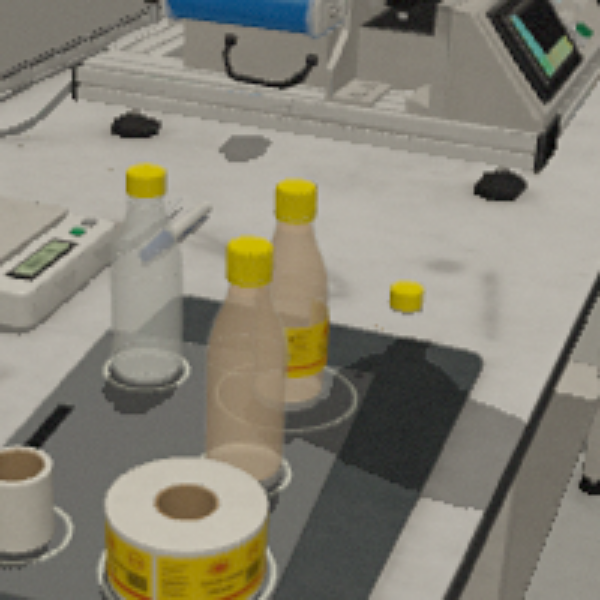

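```bash
python3 - <<'E'
from m import *
W=cal('wrist');p=bot.observe()['position']
for dz in (-.02,-.01,0,.005,.01,.015,.0187,.025,.03,.04): print(dz,np.round(proj(W,p+[0,0,dz]),1), np.round(proj(W,p+[0.011,0,dz]),1))
im=cv2.imread('pics/w17.png'); cv2.imwrite('pics/fz.png',cv2.resize(im[220:340,250:380],None,fx=5,fy=5))
E
```

```text
-0.02 [312.9 230.3] [312.9 214.9]
-0.01 [312.9 236.9] [312.9 220.9]
0 [312.8 244.1] [312.8 227.5]
0.005 [312.8 248.1] [312.8 231. ]
0.01 [312.8 252.2] [312.7 234.8]
0.015 [312.7 256.6] [312.7 238.8]
0.0187 [312.7 260. ] [312.7 241.9]
0.025 [312.6 266.1] [312.6 247.4]
0.03 [312.6 271.3] [312.6 252.2]
0.04 [312.5 282.8] [312.5 262.6]
```

View pics/fz.png

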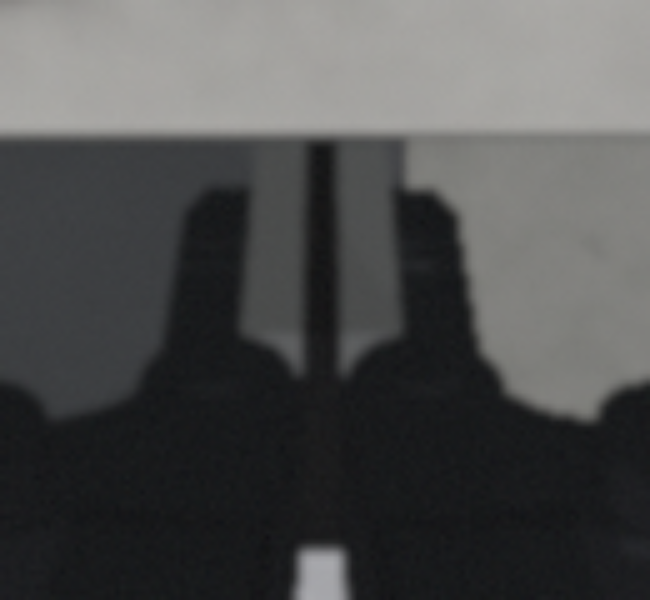

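```bash
python3 - <<'E'
from m import *
S=cal('side');i_s=bot.grab_frame('side');p=bot.observe()['position']
for dz in (0,.01,.0187,.025,.03): print(dz,np.round(proj(S,p+[0,0,dz]),1))
u,v=map(int,proj(S,p)); print(u,v)
z=cv2.resize(i_s[v-50:v+30,u-50:u+50],None,fx=7,fy=7,interpolation=cv2.INTER_CUBIC)
cv2.imwrite('pics/sf.png',z)
E
```

```text
0 [393.5  99.2]
0.01 [393.8  94.9]
0.0187 [394.1  91.2]
0.025 [394.4  88.4]
0.03 [394.6  86.2]
393 99
```

View pics/sf.png

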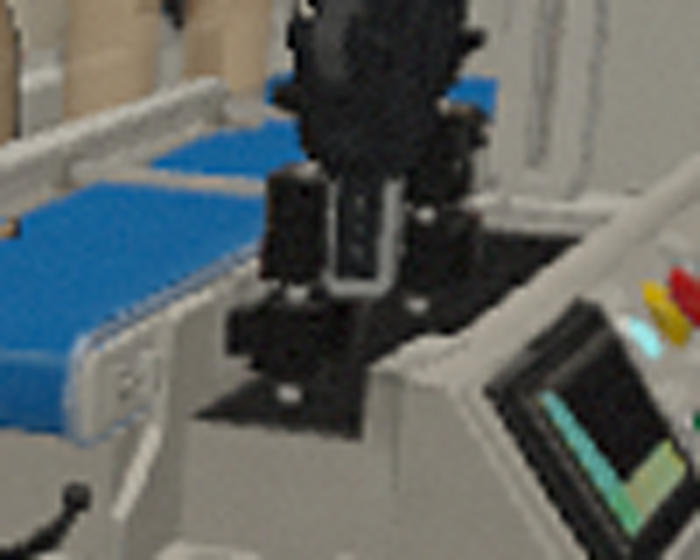

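Request:
servo_tool(targets=[[[0,0,0.5],0],[[0,0,0.8],0],[[0,0,0.9],0],[[0,0,0.9],0],[[0,0,0.8],0],[[0,0,0.6],0],[[0,0,0.4],0],[[0,0,0.2],0],[[0,0,0.1],0],[[0,0,0.06],0],[[0,0,0],0],[[0,0,0],0]], gripper=0.05)

```text
clock: 40.05
position: [0.4239, -0.1081, 0.0002]
tool_rot: [3.141, -0.001, -0.0]
force: [0.1, -0.9, -0.0]
grip_width: 0.0447
```

Request:
servo_tool(targets=[[[0,0,0.06],0],[[0,0,0.06],0],[[0,0,0.06],0],[[0,0,0.06],0],[[0,0,0],0],[[0,0,0],0]])

```text
clock: 40.8
position: [0.4236, -0.108, -0.0122]
tool_rot: [-3.142, 0.0, -0.0]
force: [-0.1, -0.1, -0.3]
grip_width: 0.0448
```

```bash
python3 - <<'E'
from m import *
print(bot.observe()['position'],bot.observe()['force'])
im=bot.grab_frame('wrist'); cv2.imwrite('pics/w18.png',im)
S=cal('side');i_s=bot.grab_frame('side');p=bot.observe()['position']
u,v=map(int,proj(S,p)); print(u,v)
cv2.imwrite('pics/s18.png',cv2.resize(i_s[v-60:v+30,u-50:u+50],None,fx=6,fy=6,interpolation=cv2.INTER_CUBIC))
E
```

```text
[ 0.42359872 -0.10799028 -0.01220236] [-0.05604034 -0.14474892 -0.32569973]
384 204
```

View pics/w18.png

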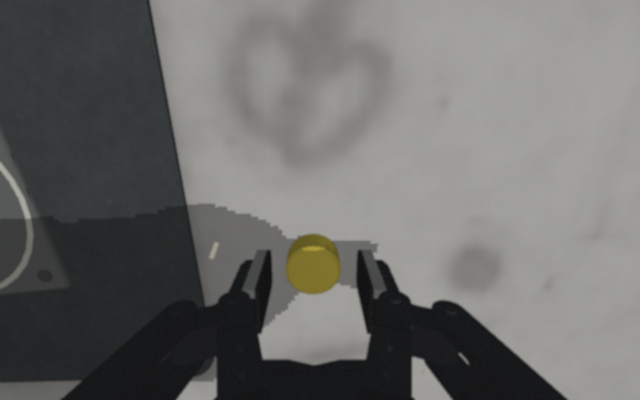

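View pics/s18.png

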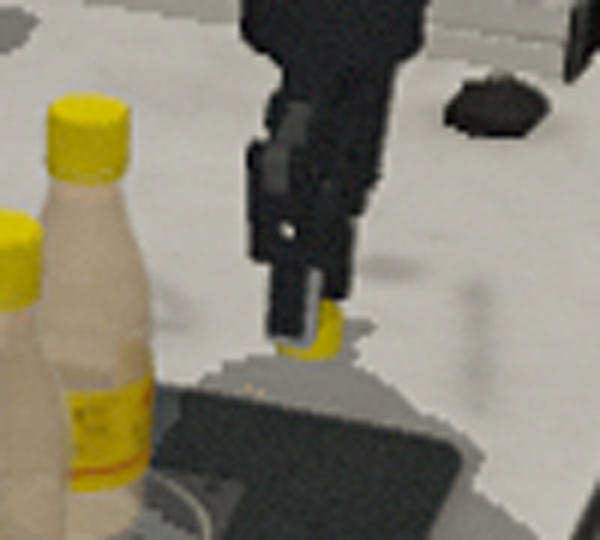

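Request:
servo_tool(targets=[[[0,0,0.04],0],[[0,0,0.03],0],[[0,0,0],0],[[0,0,0],0]])

```text
clock: 41.4
position: [0.4236, -0.108, -0.0157]
tool_rot: [-3.142, 0.0, -0.0]
force: [0.3, 0.4, -0.2]
grip_width: 0.0448
```

Request:
servo_tool(targets=[[[0,0,0],0],[[0,0,0],0],[[0,0,0],0],[[0,0,0],0],[[0,0,0],0]], gripper=-1, newtons=20)

```text
clock: 42.02
position: [0.4236, -0.108, -0.0156]
tool_rot: [3.142, -0.0, -0.0]
force: [-1.0, 0.4, 5.5]
grip_width: 0.028
```

Request:
servo_tool(targets=[[[0,0,-0.2],0],[[0,0,-0.5],0],[[0,0,-0.8],0],[[0,0,-0.9],0],[[0,0,-0.9],0],[[0,0,-0.9],0],[[0,0,-0.8],0],[[0,0,-0.4],0],[[0,0,-0.14],0],[[0,0,0],0]])

```text
clock: 43.28
position: [0.4234, -0.108, 0.2612]
tool_rot: [3.142, -0.0, -0.0]
force: [0.4, -0.6, -0.2]
grip_width: 0.0277
```

Request:
servo_tool(targets=[[[0.2,-0.4,0],0],[[0.2,-0.7,0],0],[[0.2,-0.9,0],0],[[0.2,-0.9,0],0],[[0.2,-0.9,0],0],[[0.2,-0.9,0],0],[[0.2,-0.9,0],0],[[0.2,-0.9,0],0],[[0.2,-0.9,0],0],[[0.2,-0.7,0],0],[[0.2,-0.4,0],0],[[0.07,-0.11,0],0]])

```text
clock: 44.78
position: [0.5367, 0.3234, 0.2596]
tool_rot: [3.141, 0.002, 0.001]
force: [-0.1, 0.1, 0.6]
grip_width: 0.0278
```

Request:
servo_tool(targets=[[[0,0,0.4],0],[[0,0,0.7],0],[[0,0,0.7],0],[[0,0,0.7],0],[[0,0,0.5],0],[[0,0,0.3],0],[[0,0,0.1],0],[[0,0,0],0],[[0,0,0],0]])

```text
clock: 45.9
position: [0.5375, 0.3227, 0.0922]
tool_rot: [-3.141, -0.001, -0.0]
force: [-0.5, 0.2, -0.1]
grip_width: 0.0278
```

```bash
python3 - <<'E'
from m import *
print(bot.observe()['position'],bot.observe()['force'])
im=bot.grab_frame('wrist'); cv2.imwrite('pics/w19.png',im)
E
```

```text
[0.53751967 0.32272107 0.09217415] [-0.48423977  0.16483173 -0.09366566]
```

View pics/w19.png

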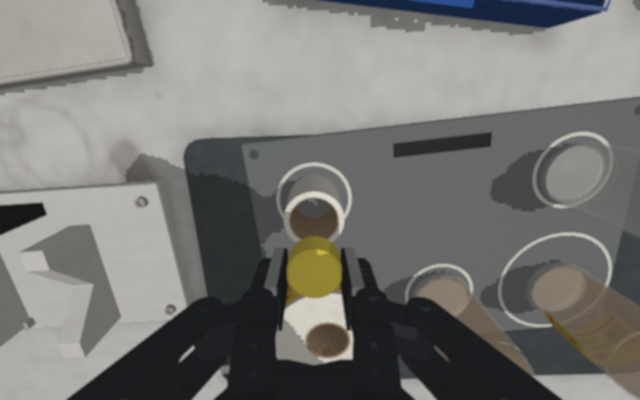

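Request:
servo_tool(targets=[[[-0.005,0,0.3],0],[[0,0,0.35],0],[[0,0,0.2],0],[[0,0,0.1],0],[[0,0,0.06],0],[[0,0,0.02],0],[[0,0,0],0],[[0,0,0],0]])

```text
clock: 46.95
position: [0.5371, 0.3226, 0.0401]
tool_rot: [-3.141, -0.0, -0.0]
force: [-0.1, -0.2, -0.4]
grip_width: 0.0278
```

Request:
servo_tool(targets=[[[0,0,0.02],0],[[0,0,0.02],0],[[0,0,0],0],[[0,0,0],0]])

```text
clock: 47.45
position: [0.5371, 0.3226, 0.0384]
tool_rot: [-3.141, -0.001, -0.0]
force: [-3.5, -1.5, 11.3]
grip_width: 0.0279
```

Request:
servo_tool(targets=[[[0,0,-0.012],0],[[0,0,0],0],[[0,0,0],0]])

```text
clock: 47.82
position: [0.537, 0.3225, 0.0385]
tool_rot: [-3.141, -0.0, -0.0]
force: [-0.1, -0.2, 4.5]
grip_width: 0.0278
```

Request:
servo_tool(targets=[[[0,0,0],0],[[0,0,0],0],[[0,0,0],0],[[0,0,0],0],[[0,0,0],0]], gripper=0.2)

```text
clock: 48.45
position: [0.5369, 0.3225, 0.0384]
tool_rot: [3.142, 0.0, -0.0]
force: [0.5, -0.4, -0.3]
grip_width: 0.0507
```

Request:
servo_tool(targets=[[[0,0,-0.1],0],[[0,0,-0.3],0],[[0,0,-0.7],0],[[0,0,-0.9],0],[[0,0,-0.9],0],[[0,0,-0.9],0],[[0,0,-0.6],0],[[0,0,0],0],[[0,0,0],0]])

```text
clock: 49.58
position: [0.5367, 0.3223, 0.2586]
tool_rot: [3.142, -0.0, -0.0]
force: [-0.5, -0.1, -1.0]
grip_width: 0.0514
```

```bash
python3 - <<'E'
from m import *
print(bot.observe()['position'],bot.observe()['force'])
W=cal('wrist');im=bot.grab_frame('wrist'); cv2.imwrite('pics/w20.png',im)
for s,ce in blobs('w',im): print(s,ce,plane(W,*ce,.071)[:2].round(4).tolist())
u,v=map(int,proj(W,[.537,.323,.06]))
cv2.imwrite('pics/w20z.png',cv2.resize(im[v-50:v+50,u-60:u+60],None,fx=6,fy=6,interpolation=cv2.INTER_CUBIC))
S=cal('side');i_s=bot.grab_frame('side');cv2.imwrite('pics/s20.png',i_s)
E
```

```text
[0.53665179 0.32228188 0.25859049] [-0.48229538 -0.12507031 -1.02352724]
[538, 152, 43, 34, 1117] [559.1, 167.73] [0.5415, 0.0307]
[302, 160, 24, 23, 424] [313.58, 170.55] [0.5378, 0.3221]
[321, 205, 29, 18, 128] [334.7, 211.91] [0.485, 0.2957]
[294, 206, 23, 18, 130] [306.48, 212.25] [0.4845, 0.3309]
[521, 259, 43, 34, 975] [542.02, 275.41] [0.3937, 0.0143]
[417, 269, 33, 34, 828] [433.14, 285.48] [0.3776, 0.1589]
```

View pics/w20z.png

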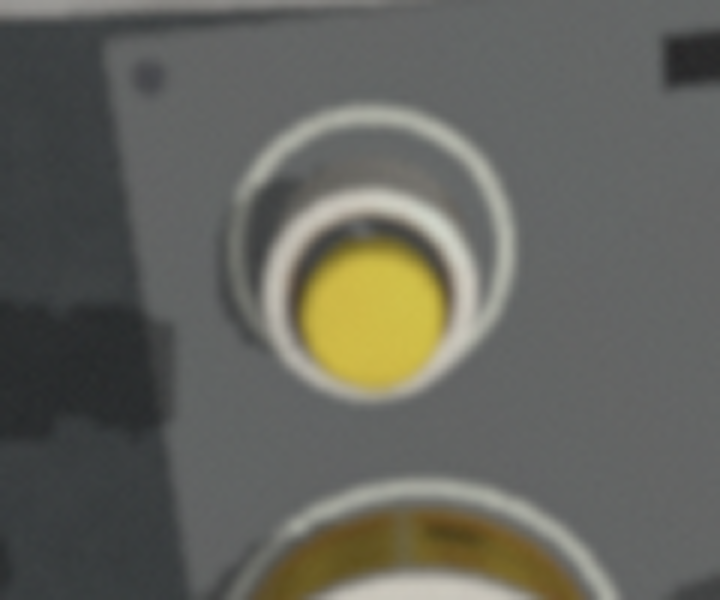

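View pics/s20.png

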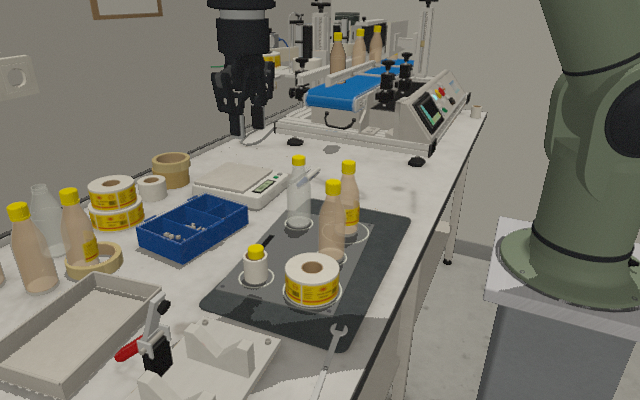

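Request:
servo_tool(targets=[[[0,0,-0.5],0],[[0,0,-0.9],0],[[0,0,-0.6],0],[[-0.3,0.3,0],0],[[-0.4,0.5,0],0],[[-0.4,0.5,0],0],[[-0.4,0.5,0],0],[[-0.4,0.4,0],0],[[-0.1,0.2,0],0],[[0,0,0],0],[[0,0,0],0]])

```text
clock: 51.05
position: [0.4373, 0.2031, 0.3582]
tool_rot: [-3.141, 0.0, 0.0]
force: [0.4, 0.5, -0.5]
grip_width: 0.0511
```

```bash
python3 - <<'E'
from m import *
print(bot.observe()['position'],bot.observe()['force'])
W=cal('wrist');im=bot.grab_frame('wrist'); cv2.imwrite('pics/w21.png',im)
for s,ce in blobs('w',im): print(s,ce,[plane(W,*ce,z)[:2].round(4).tolist() for z in (.071,.167)])
rr=rings('wrist',im,[(.5365,.3225),(.563,.104),(.441,.2015)],.006,.0315)+rings('wrist',im,[(.4535,.0916)],.006,.0515)
print(rr)
E
```

```text
[0.43733509 0.20312012 0.35815989] [ 0.40983767  0.49045067 -0.46050947]
[391, 44, 28, 28, 616] [404.41, 57.54] [[0.5718, 0.0799], [0.5611, 0.106]]
[221, 75, 20, 22, 342] [230.26, 85.8] [[0.5357, 0.3196], [0.5327, 0.2947]]
[255, 129, 21, 21, 44] [267.07, 137.48] [[0.4645, 0.2717], [0.4767, 0.257]]
[392, 147, 27, 25, 519] [405.28, 158.64] [[0.4333, 0.0648], [0.4521, 0.0941]]
[304, 157, 23, 25, 447] [315.36, 168.78] [[0.4175, 0.2004], [0.4397, 0.2008]]
[([0.5364, 0.3215], 0.0306, 58), ([0.5646, 0.0968], 0.0307, 36), ([0.4406, 0.2004], 0.0309, 41), ([0.4528, 0.0917], 0.0512, 59)]
```

View pics/w21.png

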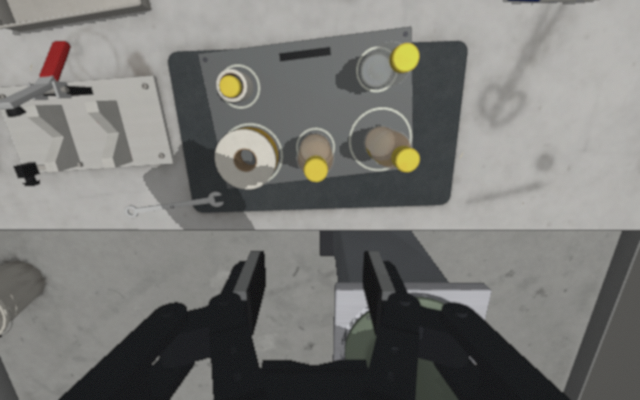

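```bash
python3 -c "
from workcell import bot
print(bot.job_done())"
```

```text
the job is handed in; nothing more can be done
None
```

The sample set is complete and handed in at about 51 s on the robot's clock. I placed the full plain bottle first, then the empty bottle, then the core, and last the loose cap on top of the core.

**Last checks:** the final wrist and side pictures show all four items upright in their rings.

| Item | Offset from target |
|---|---|
| Plain bottle | about 1 mm from its ring centre |
| Empty bottle | about 2 mm from its ring centre |
| Core | about 1 mm from its ring centre |
| Cap | about 1 mm from the core's axis |

The gripper was open and clear of everything. The labelled bottle and the roll look to be where they were. The marker and tweezers were unmoved when last fully in view, before the core was carried, and the arm did not work near them after that.

**What failed or disagreed:**
- **First cap grasp:** it closed above the cap and missed, without moving it. The pictures put the pad ends about 20 mm behind the stated TCP, so I went lower and the second grasp held.
- **Camera agreement:** the top and wrist cameras differed by 1 to 2 mm on the ring centres, so I placed things between the two or nearer the wrist reading.
- **Empty bottle's ring:** in the last picture the ring fit was unreliable because the bottle hid part of it. I compared with the earlier, clear measurement instead.
- **Contact force:** the plain bottle was briefly pressed onto the board with about 24 N (the limit is 40 N). I eased off before releasing it.

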